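# Eject a vial from the heating block and weigh it

### The arm

A 6-joint arm with a two-finger parallel gripper is mounted at the origin on the work surface. World frame = base frame: x ahead of the robot, y to its left, z up, the work surface at z = 0. Lengths are in m, angles in rad, forces in N, time in s.
With the tool pointing down it reaches from about 0.25 to 0.775 m from the base axis. Payload 4 kg.
Tool frame: the origin (TCP) lies midway between the tips of the shut fingers; the grasp point (between the pads) lies 19 mm behind it; z points along the fingers, x is the direction in which the jaws open and shut, and the axes are right-handed (so a half turn about z gives the same grasp; the last joint's range is limited). The gripper opens to 94 mm and grips with 3 to 60 N. Pads are 16 mm wide; open, the fingers measure 119 mm over their backs; the gripper's body (75 mm by 177 mm) begins 78 mm behind the grasp point.
Start: joints at [-1.3, 0.087, 1.371, -0, 1.684, -0.103], TCP at [0.201, -0.512, 0.174] pointing down, gripper open.
Joint ranges: [-3.1, 3.1], [-0.76, 2.03], [0.27, 2.55], [-1.08, 4.22], [0.17, 2.65], [-2.57, 2.57]. Speed limits (rad/s): [2.79, 2.79, 3.14, 3.14, 3.14, 3.14].

### API

Orientations are given as [roll, pitch, yaw] about the fixed x, y, z axes, in that order (R = Rz(yaw) Ry(pitch) Rx(roll)).
In Python, from bench import robot gives the robot as it stands.
- The arm moves only by the shell command python3 -m handwheel 'ROWS'. ROWS is a JSON object of lists of equal length, an entry for each row: "delta_pos": the shift along the tool's x, y, z in mm, a list of three; "rotation": the turn, a rotation vector about the tool's x, y, z in rad, a list of three; "claw": the closure, from -1 (fully open) to 1 (shut). In form: {"delta_pos": [[tx, ty, tz], ...], "rotation": [[wx, wy, wz], ...], "claw": [claw, ...]}. A call has exactly 8 rows; each row shifts and turns the commanded pose from where the row before left it, along the tool's axes as they then stand; what a row does not reach is not made up. A row lasts 1/8 s, in which the tool goes at most 62.5 mm and 10.7 degrees, less where a joint would pass 70% of its speed; a pose out of reach is approached as far as the arm can. A call with a gripper value outside its range is refused whole. The fingers move at their own pace and stop on an object; the grip force is fixed at half the most. Time passes only in rows, so rows that do not move let the fingers close, or fill a call up. It gives the time, the measured TCP pose, the force and the opening at its end, in the units of the state.
- robot.get_obs(): the state, without advancing time (a new reading comes with each control period).
- robot.snapshot(name): name is "scene" or "top"; returns a dict with "color" (480x640x3 uint8, red, green, blue), "intrinsics" (3x3 intrinsics, pixels), "k1" (the pictures are not rectified: a ray, as slopes to the right and down, at radius r is drawn at 1 + k1 r^2 times it, then the intrinsics apply), "eye" and "rotation" of the camera in the world. Camera axes: x right, y down, z forward; pixel columns grow to the right and rows downward; lengths in m; the calibration is good to about 2 mm. A picture is of the moment at which its call begins. There is no depth.
- robot.close_job(): hands the job in, once; it reports no verdict.
The state is a dict: "time": time; "joint_positions": joint angles; "qvel": joint speeds; "joint_torque": joint torques, N m; "tool_pos": TCP position; "ee_rot": TCP orientation; "wrist_force": force on the tool from outside, world axes, zero at the start; "wrist_torque": the same for the moment, N m; "width": finger opening in m.
Only numpy, scipy, OpenCV 4.12 (cv2) and the standard library are available. Lean on these libraries where they do the work, as an engineer would, in place of code of your own. Each camera call takes 0.05 s, during which the arm holds its last target.

### The job

Weigh the blue-capped vial: press the ejector lever in front of its well all the way down so that the vial rises, lift it out, stand it gently upright on the balance pan and let go, then press the balance's green key. Put the ejector lever fully back up as well, and leave the two white-capped vials seated in the block and the two bottles undisturbed.

Things in the scene. Friction and masses are not known exactly. Their poses are not given: they have to be found in the camera images.
- block: white heating block, fixed, flat top 115 mm above the bench. Origin on the bench under the middle well; x points from the front (lever side) to the back, y to the left seen from the front, z up. Three wells 29.5 mm wide at y = -64, 0, +64 mm; front wall at x = -100 mm, back at +65, sides at y = -101 and +156 (display on the left). Each well has its lever at the same y, sticking out of the front wall.
- vial_blue: THE VIAL TO WEIGH: amber glass vial, 28 mm in diameter, 75 mm tall, with a blue screw cap 27 mm wide and 14 mm tall; about 50 g. Origin at the centre of its underside, z up. Starts in one of the three wells (which one varies), underside 38 mm above the bench, cap 2 mm below the block's top, where it cannot be gripped. With its lever fully down it stands 30 mm higher, the cap top 28 mm above the block's top face.
- vial_white1: amber glass vial, 28 mm in diameter, 75 mm tall, with a white screw cap 27 mm wide and 14 mm tall; about 50 g. Origin at the centre of its underside, z up. Starts in one of the three wells (which one varies), underside 38 mm above the bench, cap 2 mm below the block's top, where it cannot be gripped. To stay seated.
- vial_white2: amber glass vial, 28 mm in diameter, 75 mm tall, with a white screw cap 27 mm wide and 14 mm tall; about 50 g. Origin at the centre of its underside, z up. Starts in one of the three wells (which one varies), underside 38 mm above the bench, cap 2 mm below the block's top, where it cannot be gripped. To stay seated.
- paddle_a (a point): centre of the upper face of the black thumb paddle on the lever of the left well (block y = 64 mm). Paddle 26 mm wide (along block y), 34 mm long, 8 mm thick, centre 60 mm from the hinge and 50 mm in front of the front wall; upper face about 99 mm above the bench when up, 79 mm when down. Press it from above; pinch it by its sides to raise it. Next paddle 64 mm away.
- paddle_b (a point): centre of the upper face of the black thumb paddle on the lever of the middle well (block y = 0 mm). Paddle 26 mm wide (along block y), 34 mm long, 8 mm thick, centre 60 mm from the hinge and 50 mm in front of the front wall; upper face about 99 mm above the bench when up, 79 mm when down. Press it from above; pinch it by its sides to raise it. Next paddle 64 mm away.
- paddle_c (a point): centre of the upper face of the black thumb paddle on the lever of the right well (block y = -64 mm). Paddle 26 mm wide (along block y), 34 mm long, 8 mm thick, centre 60 mm from the hinge and 50 mm in front of the front wall; upper face about 99 mm above the bench when up, 79 mm when down. Press it from above; pinch it by its sides to raise it. Next paddle 64 mm away.
- lever_a (a joint): angle of the left ejector lever: 0 fully up (vial seated), 0.333 rad fully down (vial raised 30 mm). The hinge lies 10 mm inside the front wall, 85 mm above the bench, along the block's y. Stiff hinge: about 4 N at the paddle moves it, and it stays where it is left.
- lever_b (a joint): angle of the middle ejector lever: 0 fully up (vial seated), 0.333 rad fully down (vial raised 30 mm). The hinge lies 10 mm inside the front wall, 85 mm above the bench, along the block's y. Stiff hinge: about 4 N at the paddle moves it, and it stays where it is left.
- lever_c (a joint): angle of the right ejector lever: 0 fully up (vial seated), 0.333 rad fully down (vial raised 30 mm). The hinge lies 10 mm inside the front wall, 85 mm above the bench, along the block's y. Stiff hinge: about 4 N at the paddle moves it, and it stays where it is left.
- balance: white top-loading balance, fixed to the bench. Origin on the bench under the pan's centre; x axis points from its front (key panel) to its back, z up. 60 mm tall around the pan, 44 mm at the key panel in front, 190 mm wide, from x = -180 mm to +98 mm.
- pan (a point): centre of the upper face of the balance's round steel pan, 130 mm in diameter, 75 mm above the bench, flat and free all round
- key_top (a point): centre of the upper face of the balance's green key, 32 mm wide (balance y) and 22 mm deep, 148 mm in front of the pan's centre, 53.5 mm above the bench
- key (a joint): travel of the green key: 0 released, 0.004 m fully down; a spring key, fully down at about 4 N, it springs back when let go. A press counts from 2.5 mm.
- bottle: white plastic bottle, 62 mm in diameter, 130 mm tall, standing beyond the machines; origin at the centre of its underside. Not to be disturbed.
- wash_bottle: pale wash bottle with a blue cap, 72 mm in diameter, 140 mm tall with a bent spout to 190 mm; origin at the centre of its underside. Not to be disturbed.

How it is judged:
On the way, in this order (a step that is already met when the one before it is completed fails the run):
1. the blue-capped vial is raised in its well by its lever, untouched by the fingers (z of vial_blue in the frame of block between 0.062 and 0.0715 m and value of joint any of lever_a, lever_b, lever_c above 0.27 rad and angle between vial_blue's own z axis and vertical below 0.15 rad and contact force between the fingers and vial_blue below 0.1 N), for 0.2 s.
2. the blue-capped vial stands upright on the balance pan, let go (horizontal distance between vial_blue and pan below 0.05 m and z of vial_blue in the frame of pan between -0.004 and 0.004 m and angle between vial_blue's own z axis and vertical below 0.1 rad and contact force between the fingers and vial_blue below 0.1 N), for 0.2 s.
3. the green key is pressed while the vial stands on the pan (all of step 2 and value of joint key above 0.0025 m), for 0.1 s.
At the end, for the whole second after the job is handed in: Blue-capped vial still, untouched, upright (0.1 rad) and wholly on the pan (axis within 50 mm of its centre); all levers up (below 0.07 rad), key released; white-capped vials seated (within 5 mm); bottles within 30 mm of their starts (all of step 2 and linear speed of vial_blue below 0.02 m/s and value of joint each of lever_a, lever_b, lever_c below 0.07 rad and value of joint key below 0.0015 m and z of each of vial_white1, vial_white2 in the frame of block below 0.043 m and distance of each of bottle, wash_bottle from where it was at the start of the episode below 0.03 m).
It fails at once if a white-capped vial is raised more than 12 mm (z of any of vial_white1, vial_white2 in the frame of block above 0.05 m).
It fails at once if the blue-capped vial is dropped on the way (faster than 0.5 m/s while not in the fingers, away from the block) (contact force between the fingers and vial_blue below 0.1 N and linear speed of vial_blue above 0.5 m/s and horizontal distance between vial_blue and block above 0.11 m).
It fails at once if a bottle is tipped or shoved (angle between any of bottle, wash_bottle's own z axis and vertical above 0.4 rad or distance of any of bottle, wash_bottle from where it was at the start of the episode above 0.04 m).
It also fails if it takes over 58 s, if anything falls off the work surface, if the arm or the gripper's body presses on something with over 40 N, if the wrist force passes 120 N, or if a joint passes its speed limit or range.

## Working session

There is one attempt and no reset: what is moved stays moved. The work goes in short steps, Python scripts to look and compute and a shell command to move; the robot and the scene stay as the last step left them, time stands still between calls to the robot, and variables do not carry over. Pictures are saved under pics/ and viewed, and the job is handed in when it is done.

```bash
ls; mkdir -p pics; python3 - <<'E'
from bench import robot
import cv2
o=robot.get_obs(); print(o)
for n in("scene","top"):
    s=robot.snapshot(n); cv2.imwrite(f"pics/{n}0.png",s["color"][:,:,::-1]); print({k:v for k,v in s.items() if k!="color"})
E
```

```text
pics
{'time': 0.0, 'joint_positions': array([-1.30009995e+00,  8.79329899e-02,  1.37223147e+00, -2.78475788e-05,
        1.68360518e+00, -1.03094542e-01]), 'qvel': array([-0.00024163,  0.00089453,  0.00227026,  0.00138038, -0.00155476,
        0.00045293]), 'joint_torque': array([-1.54945810e-03, -3.40183675e+01, -3.02426648e+01,  7.16732698e-02,
        3.29728425e-02, -1.55224661e-04]), 'tool_pos': array([ 0.20065416, -0.5114308 ,  0.17322785]), 'ee_rot': array([-3.14139615e+00,  2.16827380e-03, -1.19700830e+00]), 'wrist_force': array([ 0.79473104, -0.97853851, -0.30082991]), 'wrist_torque': array([ 0.03442913,  0.02654453, -0.03466121]), 'width': 0.0938901586527545}
{'intrinsics': array([[527.42353959,   0.        , 322.27555818],
       [  0.        , 527.42353959, 245.71622705],
       [  0.        ,   0.        ,   1.        ]]), 'k1': -0.10872853695322046, 'eye': array([1.00188997, 0.7459829 , 0.73933278]), 'rotation': array([-2.21600802, -0.0126258 ,  2.68857716])}
{'intrinsics': array([[475.33069187,   0.        , 322.7382487 ],
       [  0.        , 475.33069187, 235.15580876],
       [  0.        ,   0.        ,   1.        ]]), 'k1': 0.021559866925562384, 'eye': array([ 0.46811435, -0.01549579,  0.92699818]), 'rotation': array([-2.94286991, -0.01085622, -1.58939122])}
```

View pics/scene0.png

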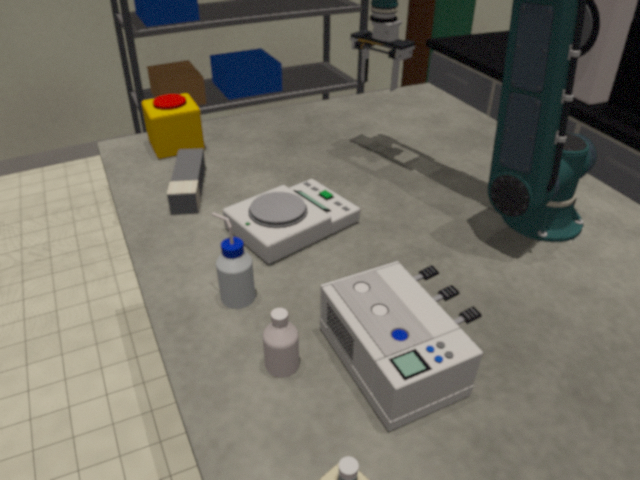

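View pics/top0.png

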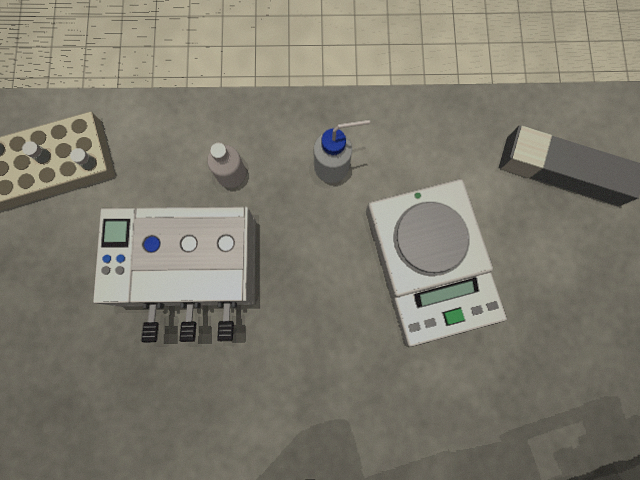

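The top view shows the blue cap at (151,243) in the left well, so its lever is lever_a with the paddle at about (150,331). The white caps are at (189,243) and (226,243), the pan at (432,238) and the green key at (454,317).

```bash
cat > h.py <<'E'
import numpy as np, cv2
from bench import robot
from scipy.spatial.transform import Rotation as R
def rot(s):
    r=np.asarray(s["rotation"]); return R.from_euler("xyz",r).as_matrix() if r.shape==(3,) else r
def cast(s,uv,z):
    K=s["intrinsics"];k=s["k1"]
    uv=np.atleast_2d(np.float64(uv))
    p=cv2.undistortPoints(uv[:,None],K,np.array([k,0,0,0,0.]))[:,0]
    d=np.c_[p,np.ones(len(p))]@rot(s).T
    e=np.asarray(s["eye"]); return e+d*((z-e[2])/d[:,2])[:,None]
def proj(s,P):
    P=np.atleast_2d(np.float64(P)); Rm=rot(s).T
    return cv2.projectPoints(P,cv2.Rodrigues(Rm)[0],-Rm@s["eye"],s["intrinsics"],np.array([s["k1"],0,0,0,0.]))[0][:,0]
def blobs(m,amin=40):
    n,l,st,c=cv2.connectedComponentsWithStats(m.astype(np.uint8)); return [(c[i].round(1),st[i].tolist()) for i in range(1,n) if st[i,4]>amin]
def masks(s):
    h=cv2.cvtColor(s["color"],cv2.COLOR_RGB2HSV)
    H,S,V=[h[...,i].astype(int) for i in range(3)]
    return dict(blue=(abs(H-115)<12)&(S>170)&(V>90), green=(abs(H-62)<14)&(S>130)&(V>60), black=(V<55), white=(S<25)&(V>190))
E
python3 - <<'E'
from h import *
for n in("scene","top"):
    s=robot.snapshot(n); m=masks(s)
    print(n)
    for k in("blue","green"): 
        for c,st in blobs(m[k]): print(k,c,st,cast(s,c,{'blue':.113,'green':.0535}[k])[0].round(4))
    if n=="top":
        b=m["black"].copy(); b[:,:120]=0;b[:300]=0;b[350:]=0;b[:,260:]=0
        for c,st in blobs(b): print('black',c,st,cast(s,c,.099)[0].round(4))
        # white caps: bright circles
        g=cv2.cvtColor(s["color"],cv2.COLOR_RGB2GRAY)
        for nm,(x0,x1,y0,y1) in dict(w1=(176,202,230,257),w2=(213,240,230,257)).items():
            r=s["color"][y0:y1,x0:x1].astype(int); mm=(r.max(2)-r.min(2)<12)&(r.min(2)>200)
            for c,st in blobs(mm): c=c+[x0,y0]; print(nm,c,st,cast(s,c,.113)[0].round(4))
        cv2.imwrite("pics/zoom_blk.png",cv2.resize(s["color"][200:350,85:265,::-1],None,fx=4,fy=4))
        cv2.imwrite("pics/zoom_bal.png",cv2.resize(s["color"][170:355,360:515,::-1],None,fx=3,fy=3))
E
```

```text
scene
blue [232. 245.] [222, 237, 21, 15, 205] [ 0.7914 -0.0764  0.113 ]
blue [399.3 334.4] [393, 330, 14, 10, 108] [0.622  0.2696 0.113 ]
green [325.4 194.4] [320, 191, 11, 8, 52] [ 0.4953 -0.2571  0.0535]
top
blue [331.5 141.6] [322, 129, 24, 22, 279] [ 0.805  -0.0465  0.113 ]
blue [339.6 134.8] [336, 130, 9, 10, 56] [ 0.818  -0.0616  0.113 ]
blue [151.5 243.9] [144, 237, 15, 15, 167] [0.6213 0.2689 0.113 ]
green [453.9 316. ] [445, 309, 19, 15, 179] [ 0.4904 -0.2634  0.0535]
black [187.7 331.4] [179, 321, 17, 21, 242] [0.4718 0.2048 0.099 ]
black [225.8 330.8] [218, 321, 19, 20, 247] [0.4714 0.1404 0.099 ]
black [149.9 332. ] [142, 322, 17, 20, 234] [0.4721 0.2684 0.099 ]
```

```bash
ls pics
```

```text
scene0.png
top0.png
zoom_bal.png
zoom_blk.png
```

View pics/zoom_blk.png

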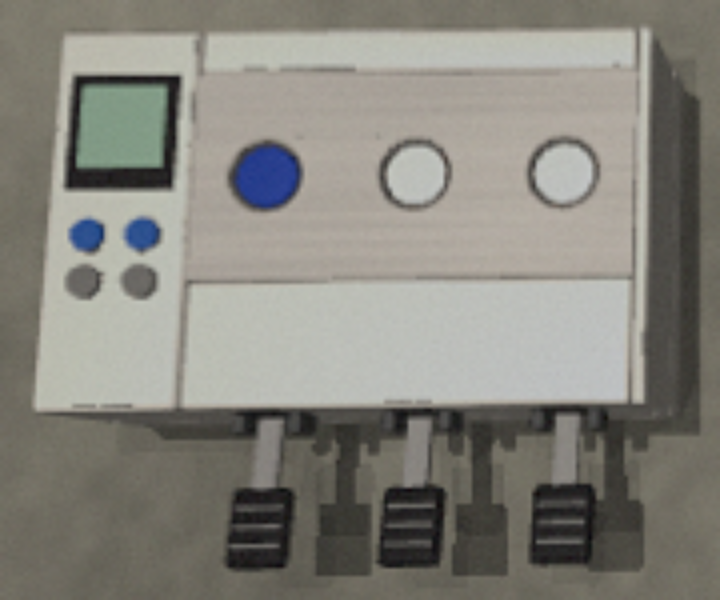

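View pics/zoom_bal.png

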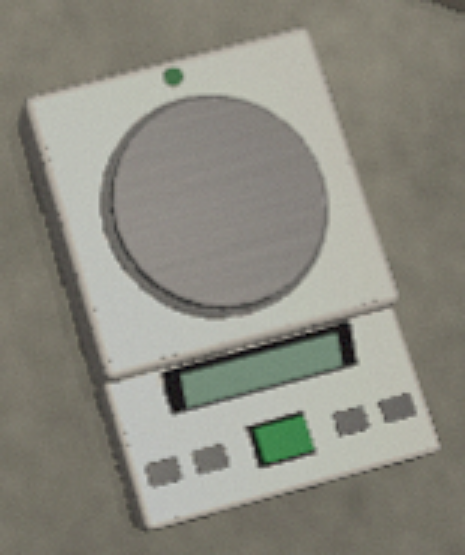

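```bash
python3 -m handwheel '{"delta_pos":[[0,0,0],[0,0,0],[-55.7,-19.4,0],[-55.7,-19.4,0],[-55.7,-19.4,0],[-55.7,-19.4,0],[-55.7,-19.4,0],[-55.7,-19.4,0]],"rotation":[[0,0,0.185],[0,0,0.185],[0,0,0],[0,0,0],[0,0,0],[0,0,0],[0,0,0],[0,0,0]],"claw":[1,1,1,1,1,1,1,1]}'
python3 - <<'E'
from h import *
s=robot.snapshot("top")
# pan outline: fit ellipse in the grey disc
c=s["color"][:,:,:].astype(int); g=c.mean(2); m=np.zeros(g.shape,np.uint8)
sub=(g<165)&(g>90); z=np.zeros_like(m); z[190:285,385:480]=sub[190:285,385:480]
z=cv2.morphologyEx(z,cv2.MORPH_OPEN,np.ones((7,7)))
cs,_=cv2.findContours(z,cv2.RETR_EXTERNAL,cv2.CHAIN_APPROX_NONE); k=max(cs,key=cv2.contourArea)
e=cv2.minEnclosingCircle(k);print(e,cv2.fitEllipse(k))
pan=cast(s,e[0],.075)[0]; key=cast(s,[453.9,316],.0535)[0]
pan2=cast(s,[432.7,237],.075)[0]
print(pan,pan2,key,np.linalg.norm((pan-key)[:2]),np.arctan2(*(pan-key)[1::-1]))
print(robot.get_obs()["tool_pos"],robot.get_obs()["ee_rot"])
E
```

```text
time: 1.2
tool_pos: [0.3161, -0.1756, 0.1743]
ee_rot: [-3.141, -0.0, -1.568]
wrist_force: [0.8, -0.6, 0.2]
width: 0.0175
((432.0648193359375, 237.0648193359375), 38.50994110107422) ((433.1241149902344, 236.48802185058594), (67.80859375, 74.39747619628906), 127.43408966064453)
[ 0.63265425 -0.22787989  0.075     ] [ 0.63275593 -0.22905005  0.075     ] [ 0.49035078 -0.26337534  0.0535    ] 0.14666357212213307 0.24444671347584312
[ 0.3181256  -0.16890491  0.17466152] [-3.13836418  0.00533807 -1.5581259 ]
```

```bash
python3 -m handwheel '{"delta_pos":[[-55.5,-19.3,0],[-55.5,-19.3,0],[-55.5,-19.3,0],[-55.5,-19.3,0],[-55.5,-19.3,0],[-55.5,-19.3,0],[-55.5,-19.3,20],[-55.5,-19.3,20]],"rotation":[[0,0,0],[0,0,0],[0,0,0],[0,0,0],[0,0,0],[0,0,0],[0,0,0],[0,0,0]],"claw":[1,1,1,1,1,1,1,1]}'
python3 - <<'E'
from h import *
s=robot.snapshot("top"); cv2.imwrite("pics/top1.png",s["color"][:,:,::-1])
o=robot.get_obs();print(o["tool_pos"],o["ee_rot"],o["width"])
E
```

```text
time: 2.25
tool_pos: [0.4694, 0.2691, 0.134]
ee_rot: [-3.14, -0.0, -1.566]
wrist_force: [0.8, 0.3, 0.4]
width: 0.0003
[0.46870242 0.2746131  0.12860437] [ 3.13606101e+00  3.08302889e-03 -1.56208900e+00] 0.0003177861049474446
```

View pics/top1.png

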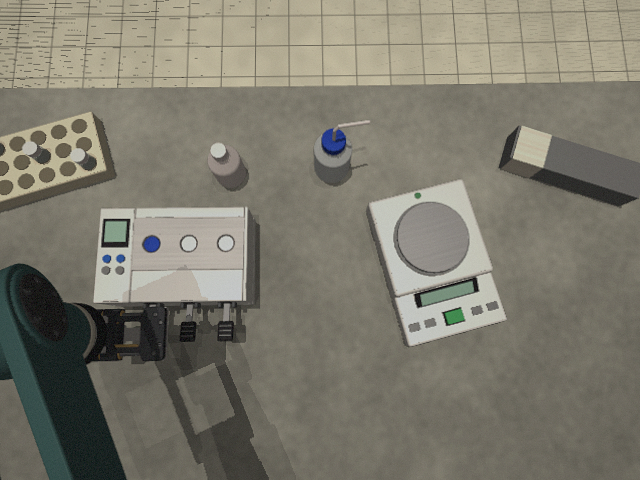

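Only the gripper over the left paddle is new; the block is otherwise unchanged. Pressing.

```bash
python3 -m handwheel '{"delta_pos":[[0,-2,10],[0,0,15],[0,0,8],[0,0,5],[0,0,6],[0,0,6],[0,0,6],[0,0,3]],"rotation":[[0,0,0],[0,0,0],[0,0,0],[0,0,0],[0,0,0],[0,0,0],[0,0,0],[0,0,0]],"claw":[1,1,1,1,1,1,1,1]}'
python3 - <<'E'
from h import *
s=robot.snapshot("scene"); cv2.imwrite("pics/sc2.png",s["color"][:,:,::-1])
o=robot.get_obs();print(o["tool_pos"],o["ee_rot"],o["wrist_force"])
E
```

```text
time: 3.3
tool_pos: [0.4705, 0.2671, 0.0748]
ee_rot: [3.141, -0.0, -1.567]
wrist_force: [-0.3, 0.1, -0.2]
width: 0.0007
[0.4703068  0.26707019 0.07450226] [ 3.14056628e+00 -5.42555815e-04 -1.56692736e+00] [-0.37778638  0.19364042  0.29590218]
```

View pics/sc2.png

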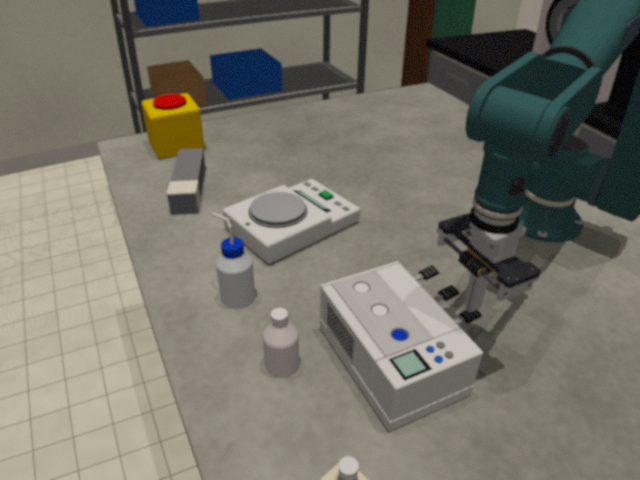

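```bash
python3 - <<'E'
from h import *
s=robot.snapshot("scene"); cv2.imwrite("pics/z3.png",cv2.resize(s["color"][220:360,380:540,::-1],None,fx=5,fy=5,interpolation=cv2.INTER_CUBIC))
print(proj(s,[[.4705,.2671,.0748],[.472,.2684,.099],[.6215,.269,.113],[.4705,.2671,.115]]))
print(cast(s,[[470,315],[447,293],[429,272]],.099))
o=robot.get_obs();print(o["tool_pos"],o["wrist_force"])
E
```

```text
[[467.7906036  321.22681398]
 [470.10326848 312.16663288]
 [399.32429925 334.05179612]
 [472.01885323 304.79309671]]
[[0.47666638 0.27399476 0.099     ]
 [0.47879474 0.20959455 0.099     ]
 [0.47399903 0.14572472 0.099     ]]
[0.47038259 0.26710342 0.07480858] [ 0.03795713 -0.04562195  0.12537564]
```

View pics/z3.png

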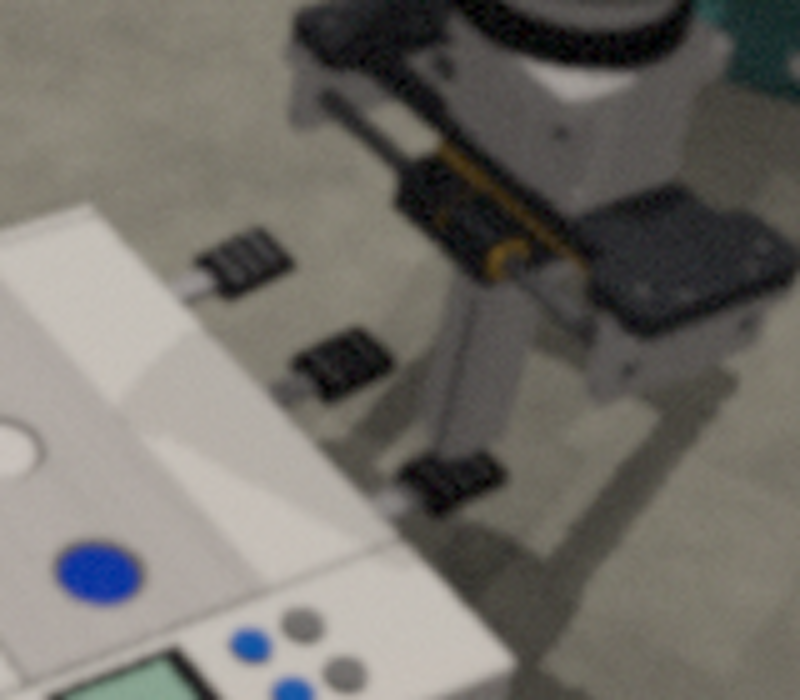

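```bash
python3 - <<'E'
from h import *
for n in("scene","top"):
    s=robot.snapshot(n); 
    for c,st in blobs(masks(s)["blue"]): print(n,c,st)
    print(proj(s,[[.6215,.269,.113],[.6215,.269,.143]]))
    cv2.imwrite(f"pics/{n}4.png",s["color"][:,:,::-1])
o=robot.get_obs();print(o["tool_pos"],o["wrist_force"],o["joint_torque"])
E
```

```text
scene [232.  245.1] [222, 238, 21, 14, 206]
scene [399.3 334.4] [393, 330, 14, 10, 108]
[[399.32429925 334.05179612]
 [401.28431826 320.96326903]]
top [331.5 141.7] [322, 129, 24, 22, 283]
top [339.5 134.8] [336, 130, 9, 10, 55]
top [151.6 243.8] [144, 237, 15, 15, 165]
[[151.46521532 243.78370028]
 [145.28738411 240.55194462]]
[0.47077425 0.26724527 0.07541759] [-0.10960734  0.36434509 -0.33678892] [-5.02245384e-03 -3.37443602e+01 -2.90925550e+01 -1.55572942e-02
 -6.93311286e-02  1.76855173e-05]
```

View pics/top4.png

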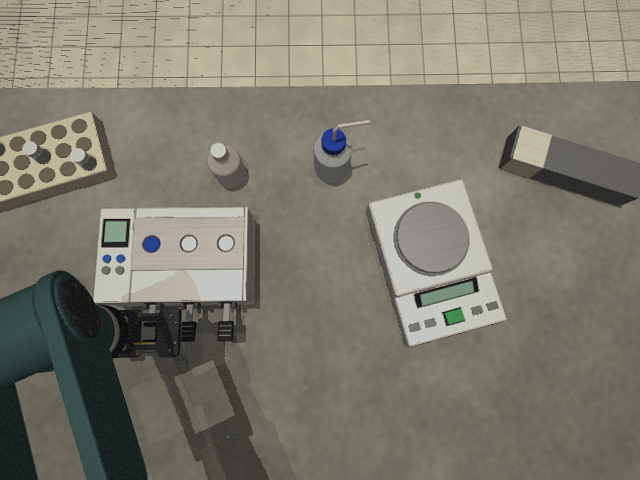

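```bash
python3 - <<'E'
from h import *
a=cv2.imread("pics/scene0.png");b=cv2.imread("pics/scene4.png")
f=lambda i:cv2.resize(i[255:340,410:500],None,fx=4.4,fy=6.5,interpolation=cv2.INTER_CUBIC)
cv2.imwrite("pics/cmp5.png",np.hstack([f(a),f(b)]))
E
```

```text
(no output)
```

View pics/cmp5.png

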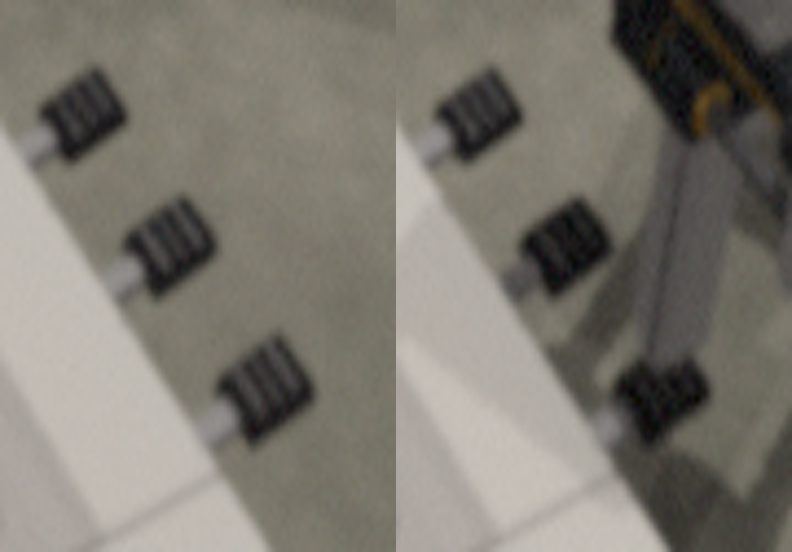

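```bash
python3 - <<'E'
from h import *
s=robot.snapshot("scene"); o=robot.get_obs()
print(o["time"],o["tool_pos"],o["joint_positions"],o["wrist_force"])
for z in (.075,.085,.099,.115,.15,.172,.196): print(z,proj(s,[.4705,.2671,z]))
s=robot.snapshot("top")
for z in (.075,.172,.196): print(z,proj(s,[.4705,.2671,z]))
# initial gripper in scene
s=robot.snapshot("scene")
for z in (.173,.27,.3): print(z,proj(s,[.2007,-.5114,z]))
E
```

```text
3.55 [0.47082714 0.26729919 0.07551534] [ 4.11714605e-01  1.08391497e-01  1.54525282e+00 -1.40872717e-04
  1.48761810e+00  1.97865739e+00] [ 0.36570452 -0.35401552  0.16355872]
0.075 [[467.81117009 321.14723955]]
0.085 [[468.84540558 317.14112901]]
0.099 [[470.31300862 311.44110028]]
0.115 [[472.01885323 304.79309671]]
0.15 [[475.85959714 289.73467625]]
0.172 [[478.35280302 279.89158507]]
0.196 [[481.14447473 268.80545865]]
0.075 [[155.34350104 332.89790329]]
0.172 [[134.28164341 333.18389644]]
0.196 [[128.19505623 333.26799373]]
0.173 [[378.02608613  96.28091207]]
0.27 [[380.40925611  63.60395994]]
0.3 [[381.16823142  53.06987295]]
```

```bash
python3 - <<'E'
from h import *
a=cv2.imread("pics/scene0.png")
b=cv2.imread("pics/scene4.png")
f=lambda i,y,x:cv2.resize(i[y:y+120,x:x+100],None,fx=4,fy=4.5,interpolation=cv2.INTER_CUBIC)
cv2.imwrite("pics/cmp6.png",np.hstack([f(a,10,330),f(b,215,435)]))
E
```

```text
(no output)
```

View pics/cmp6.png

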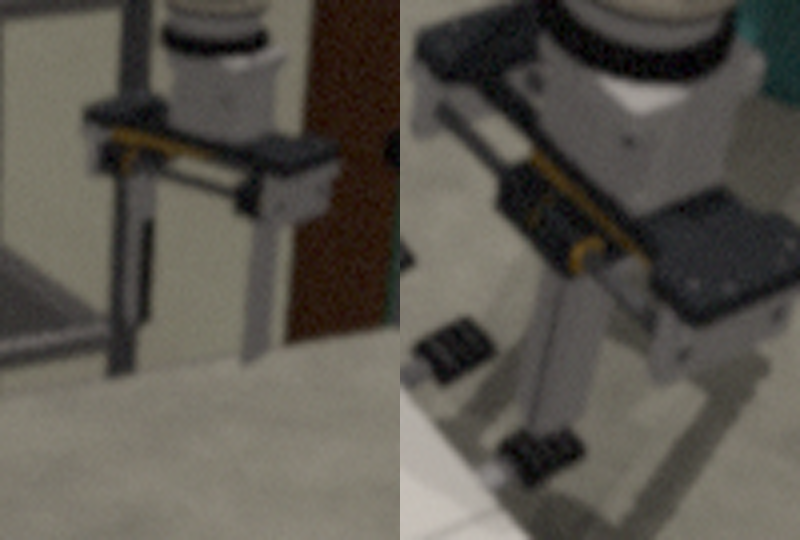

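```bash
python3 - <<'E'
from h import *
s=robot.snapshot("scene")
c=np.array([.2007,-.5114,.173]); x=np.array([.365,-.93,0])
for w in(.047,.053):
  for z in(0,.02,.04):
    for sg in(1,-1): print(w,z,sg,(proj(s,c+sg*w*x+[0,0,z])[0]-[330,10])*[4,4.5])
E
```

```text
0.047 0 1 [141.94830549 369.67189733]
0.047 0 -1 [243.90128794 407.57605086]
0.047 0.02 1 [143.49353184 340.48355236]
0.047 0.02 -1 [246.24129027 377.65570457]
0.047 0.04 1 [145.05374633 310.91455845]
0.047 0.04 -1 [248.60422765 347.3281524 ]
0.053 0 1 [135.66061881 367.34861272]
0.053 0 -1 [250.63469073 410.0948668 ]
0.053 0.02 1 [137.15857833 338.20676521]
0.053 0.02 -1 [253.02903389 380.12763122]
0.053 0.04 1 [138.67107396 308.68591067]
0.053 0.04 -1 [255.44687749 349.75144191]
```

```bash
python3 - <<'E'
from h import *
a=cv2.imread("pics/scene0.png"); b=cv2.imread("pics/scene4.png")
f=lambda i:cv2.resize(cv2.convertScaleAbs(i,alpha=2.5,beta=-170),(400,480),interpolation=cv2.INTER_CUBIC)
cv2.imwrite("pics/cmp7.png",np.hstack([f(a[60:120,350:410]),f(b[270:330,440:500])]))
E
```

```text
(no output)
```

View pics/cmp7.png

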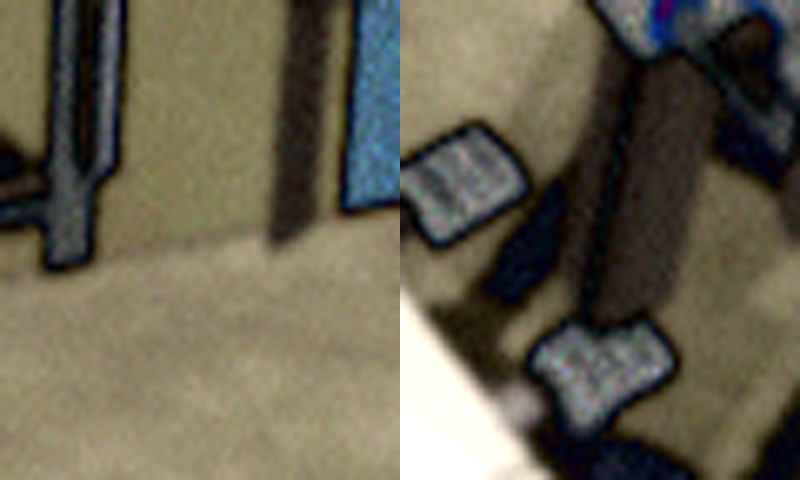

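The images disagree with the reported height. The finger tips appear about 25 mm above the reported TCP: the tip sits at (470,311), right on the raised paddle's top, with no force. I'll press on in small steps, using force and the picture as the guide.

```bash
python3 -m handwheel '{"delta_pos":[[0,0,2],[0,0,2],[0,0,2],[0,0,2],[0,0,1],[0,0,1],[0,0,0],[0,0,0]],"rotation":[[0,0,0],[0,0,0],[0,0,0],[0,0,0],[0,0,0],[0,0,0],[0,0,0],[0,0,0]],"claw":[1,1,1,1,1,1,1,1]}'
python3 - <<'E'
from h import *
s=robot.snapshot("scene"); o=robot.get_obs()
print(o["time"],o["tool_pos"],o["wrist_force"],o["joint_torque"])
for c,st in blobs(masks(s)["blue"]): print(c,st)
f=lambda i:cv2.resize(i,(600,600),interpolation=cv2.INTER_CUBIC)
cv2.imwrite("pics/z8.png",f(s["color"][250:340,410:500,::-1]))
E
```

```text
time: 4.7
tool_pos: [0.4706, 0.2673, 0.0653]
ee_rot: [3.141, 0.0, -1.567]
wrist_force: [-2.1, 0.2, 3.3]
width: 0.0007
4.75 [0.47058795 0.26725058 0.06536349] [-2.69389402 -0.17126582  3.7334862 ] [-5.63062839e-01 -3.22196996e+01 -2.84052622e+01 -3.15211751e-01
 -8.34226292e-01  6.52852523e-04]
[231.9 245.1] [222, 237, 21, 15, 210]
[399.5 333.4] [393, 328, 14, 12, 125]
```

View pics/z8.png

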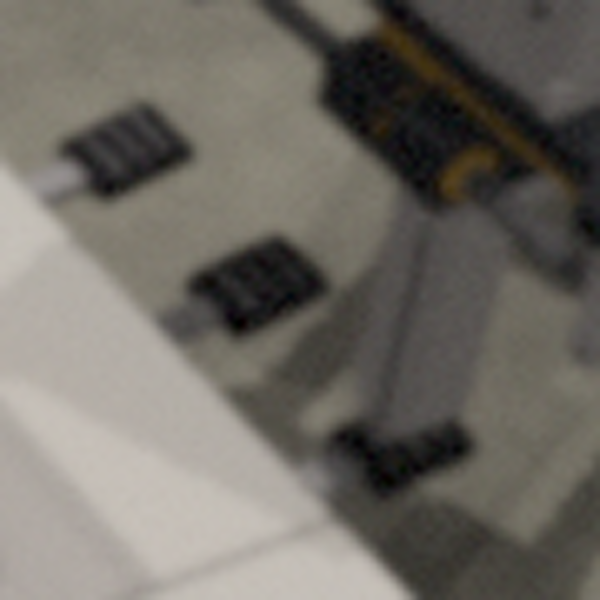

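The tip has made contact: about 4 N, and the blue cap has moved from row 334.4 to 333.4. The true tip is therefore about 30 mm above the reading. I need roughly 18 mm more.

```bash
python3 -m handwheel '{"delta_pos":[[0,0,3],[0,0,3],[0,0,3],[0,0,3],[0,0,3],[0,0,2],[0,0,0],[0,0,0]],"rotation":[[0,0,0],[0,0,0],[0,0,0],[0,0,0],[0,0,0],[0,0,0],[0,0,0],[0,0,0]],"claw":[1,1,1,1,1,1,1,1]}'
python3 - <<'E'
from h import *
s=robot.snapshot("scene"); o=robot.get_obs()
print(o["time"],o["tool_pos"],o["wrist_force"])
for c,st in blobs(masks(s)["blue"]): print(c,st)
for z in(.113,.118,.128,.138,.143): print(z,proj(s,[.6215,.269,z]))
f=lambda i:cv2.resize(i,(600,600),interpolation=cv2.INTER_CUBIC)
cv2.imwrite("pics/z9.png",f(s["color"][250:350,380:500,::-1]))
E
```

```text
time: 5.75
tool_pos: [0.4709, 0.2673, 0.0489]
ee_rot: [-3.141, 0.0, -1.567]
wrist_force: [-3.6, -0.2, 7.3]
width: 0.0004
5.8 [0.4708417  0.2672937  0.04884361] [-4.05813184 -0.18780968  6.46147937]
[232.  245.1] [222, 238, 21, 14, 206]
[400.9 323.1] [394, 318, 14, 11, 128]
0.113 [[399.32429925 334.05179612]]
0.118 [[399.64574427 331.91109287]]
0.128 [[400.29485525 327.58129844]]
0.138 [[400.95236919 323.18593712]]
0.143 [[401.28431826 320.96326903]]
```

View pics/z9.png

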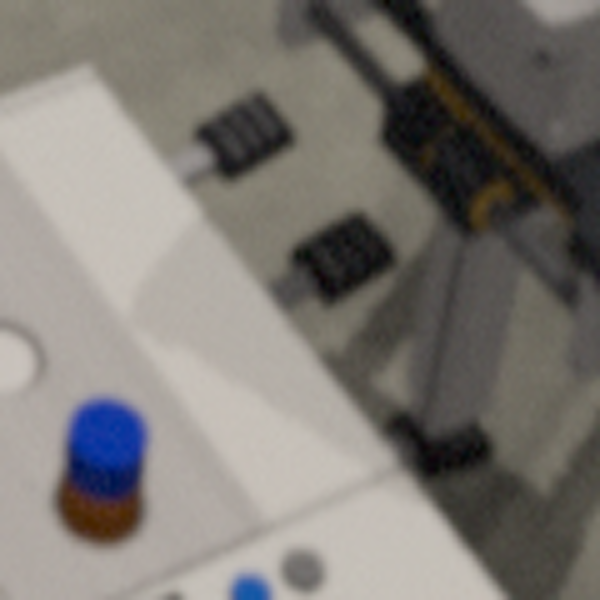

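The vial is up, with its cap centre at (401,323). I'll push the last 3 mm to the stop.

```bash
python3 -m handwheel '{"delta_pos":[[0,0,1],[0,0,1],[0,0,1],[0,0,1],[0,0,0],[0,0,0],[0,0,0],[0,0,0]],"rotation":[[0,0,0],[0,0,0],[0,0,0],[0,0,0],[0,0,0],[0,0,0],[0,0,0],[0,0,0]],"claw":[1,1,1,1,1,1,1,1]}'
python3 - <<'E'
from h import *
s=robot.snapshot("scene"); o=robot.get_obs()
print(o["time"],o["tool_pos"],o["wrist_force"])
for c,st in blobs(masks(s)["blue"]): print(c,st)
E
```

```text
time: 6.8
tool_pos: [0.471, 0.2674, 0.0483]
ee_rot: [-3.14, 0.001, -1.567]
wrist_force: [-9.0, -2.4, 19.0]
width: 0.0006
6.85 [0.47102342 0.26738725 0.04827624] [-8.58638672 -1.99413321 19.22062069]
[232.  245.2] [222, 238, 21, 15, 207]
[401. 323.] [395, 318, 13, 11, 126]
```

The lever is on its stop: 19 N with the reading at 0.0483 against a paddle top at 0.079. That makes the true tip the reading plus about 31 mm. Going up, opening and moving over the vial.

```bash
python3 -m handwheel '{"delta_pos":[[0,0,-20],[0,0,-40],[0,0,-45],[0,-40,0],[-1.5,-60,0],[0,-50,0],[0,0,0],[0,0,0]],"rotation":[[0,0,0],[0,0,0],[0,0,0],[0,0,0],[0,0,0],[0,0,0],[0,0,0],[0,0,0]],"claw":[1,1,-1,-1,-1,-1,-1,-1]}'
python3 - <<'E'
from h import *
for n in("scene","top"):
    s=robot.snapshot(n); o=robot.get_obs()
    cv2.imwrite(f"pics/{n}10.png",s["color"][:,:,::-1])
    for c,st in blobs(masks(s)["blue"]): print(c,st,cast(s,c,.143))
print(o["time"],o["tool_pos"],o["ee_rot"],o["width"])
E
```

```text
time: 7.85
tool_pos: [0.6205, 0.2689, 0.148]
ee_rot: [3.14, -0.001, -1.567]
wrist_force: [-0.9, -0.1, 0.4]
width: 0.057
[231.8 246.2] [222, 237, 21, 20, 241] [[ 0.8029626  -0.03357021  0.143     ]]
[331.5 141.7] [322, 129, 24, 22, 285] [[ 0.79244626 -0.04538404  0.143     ]]
[339.5 134.9] [336, 130, 9, 10, 57] [[ 0.80490336 -0.05971485  0.143     ]]
7.95 [0.62001818 0.26938015 0.14984448] [-3.14074800e+00 -8.07328651e-06 -1.56651282e+00] 0.0648941936116219
```

View pics/scene10.png

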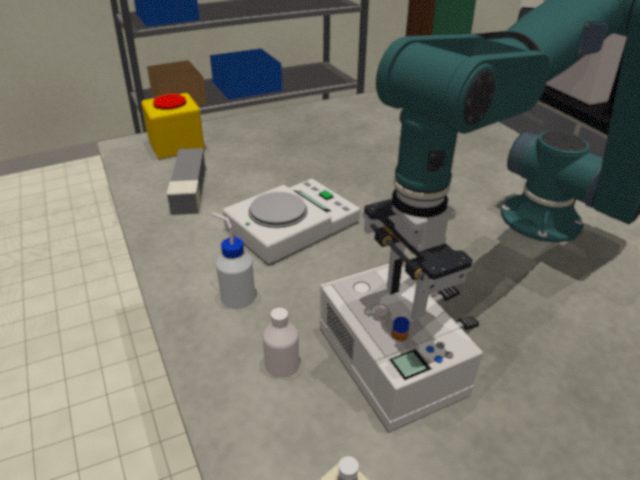

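View pics/top10.png

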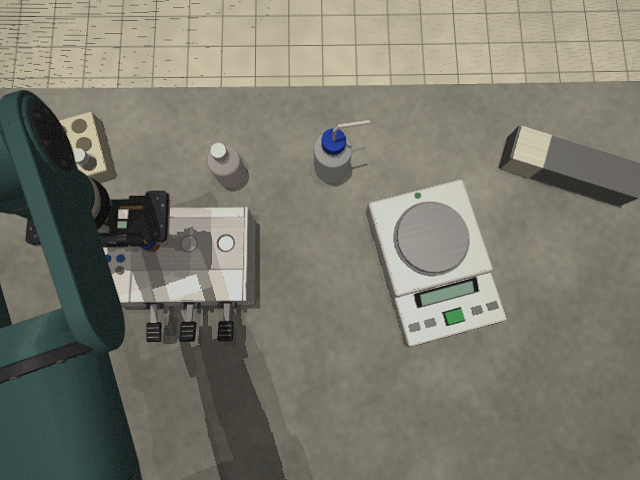

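The fingers are astride the raised vial, cap at about (401,325) in the scene view, and still well above it. Descending to a reading near 0.088 (tip about 0.119), then closing.

```bash
python3 -m handwheel '{"delta_pos":[[0,-1,15],[0,0,20],[0,0,15],[0,0,8],[0,0,2],[0,0,0],[0,0,0],[0,0,0]],"rotation":[[0,0,0],[0,0,0],[0,0,0],[0,0,0],[0,0,0],[0,0,0],[0,0,0],[0,0,0]],"claw":[-1,-1,-1,-1,-1,-1,-1,-1]}'
python3 - <<'E'
from h import *
s=robot.snapshot("scene"); o=robot.get_obs()
f=lambda i:cv2.resize(i,(640,640),interpolation=cv2.INTER_CUBIC)
cv2.imwrite("pics/z11.png",f(s["color"][260:380,350:470,::-1]))
print(o["time"],o["tool_pos"],o["ee_rot"],o["width"],o["wrist_force"])
E
```

```text
time: 8.95
tool_pos: [0.6221, 0.2694, 0.09]
ee_rot: [-3.14, 0.0, -1.567]
wrist_force: [0.2, 0.7, 0.3]
width: 0.0937
9.0 [0.62196658 0.26934841 0.08990044] [-3.14066643e+00  1.86163913e-04 -1.56699506e+00] 0.09395880498710106 [ 0.0997183  -0.94923882  0.55774602]
```

View pics/z11.png

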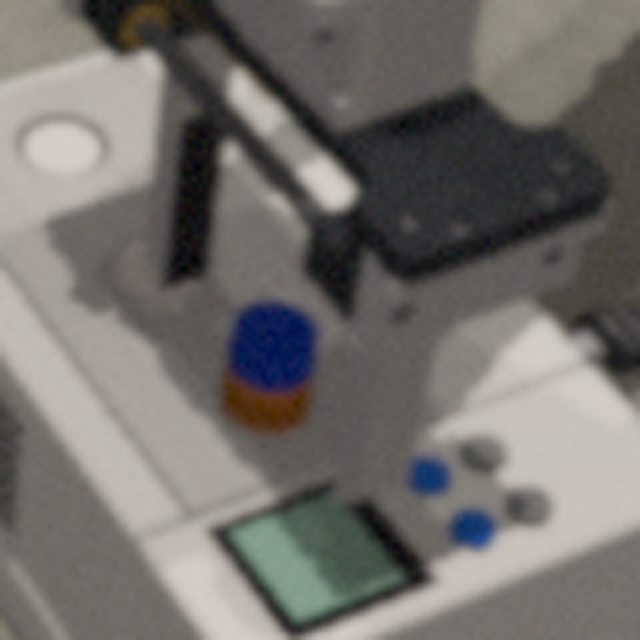

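The fingers are either side of the cap, with the pad tip near image (385,313). Closing.

```bash
python3 -m handwheel '{"delta_pos":[[0,0,1],[0,0,0],[0,0,0],[0,0,0],[0,0,0],[0,0,0],[0,0,0],[0,0,0]],"rotation":[[0,0,0],[0,0,0],[0,0,0],[0,0,0],[0,0,0],[0,0,0],[0,0,0],[0,0,0]],"claw":[1,1,1,1,1,1,1,1]}'
python3 - <<'E'
from h import *
s=robot.snapshot("scene"); o=robot.get_obs()
for z in(.09,.12,.14): print(z,proj(s,[.622,.222,z]))
f=lambda i:cv2.resize(i,(640,640),interpolation=cv2.INTER_CUBIC)
cv2.imwrite("pics/z12.png",f(s["color"][260:380,350:470,::-1]))
print(o["time"],o["tool_pos"],o["ee_rot"],o["width"],o["wrist_force"])
E
```

```text
time: 10.0
tool_pos: [0.6217, 0.2693, 0.0883]
ee_rot: [-3.142, -0.0, -1.567]
wrist_force: [0.3, 0.4, -0.4]
width: 0.026
0.09 [[382.95895977 325.38782241]]
0.12 [[384.46598541 312.79392938]]
0.14 [[385.50178782 304.09391477]]
10.05 [0.62169642 0.26927705 0.08840296] [-3.14148386e+00 -5.33220932e-05 -1.56697164e+00] 0.026305935133029028 [-0.38936697  0.29792196  0.11128102]
```

View pics/z12.png

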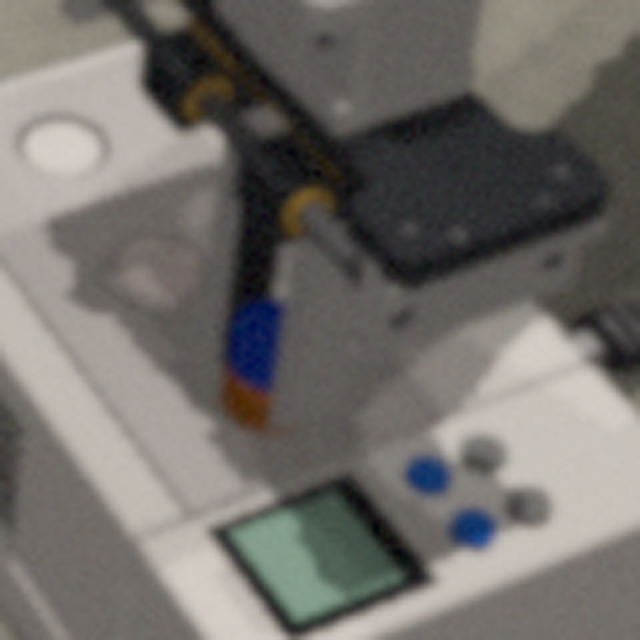

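Gripped at a width of 26 mm. The tip calibration also holds, since the pad bottom in the image matches z ≈ 0.12. Lifting and carrying.

```bash
python3 -m handwheel '{"delta_pos":[[0,0,-8],[0,0,-15],[0,0,-20],[0,0,-22],[0,0,-15],[0,0,0],[15,0,0],[30,0,0]],"rotation":[[0,0,0],[0,0,0],[0,0,0],[0,0,0],[0,0,0],[0,0,0],[0,0,0],[0,0,0]],"claw":[1,1,1,1,1,1,1,1]}'
python3 - <<'E'
from h import *
s=robot.snapshot("scene"); o=robot.get_obs()
cv2.imwrite("pics/sc13.png",s["color"][:,:,::-1])
print(o["time"],o["tool_pos"],o["ee_rot"],o["width"],o["wrist_force"])
E
```

```text
time: 11.05
tool_pos: [0.6209, 0.2236, 0.1665]
ee_rot: [3.139, -0.001, -1.565]
wrist_force: [-0.6, -0.3, -0.2]
width: 0.0264
11.1 [0.62147836 0.2186481  0.16680697] [ 3.13892676 -0.00487746 -1.57044083] 0.0261072160363189 [ 0.16701284 -1.72959631 -0.56352343]
```

View pics/sc13.png

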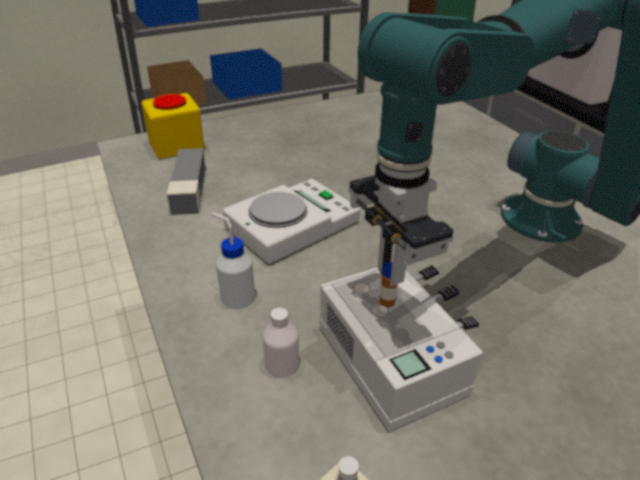

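The vial is out and hanging upright in the jaws, at about (388,285). Moving towards the pan.

```bash
python3 -m handwheel '{"delta_pos":[[45,-1.5,0],[50,-1.5,0],[52,-1.5,0],[52,-1.5,0],[52,-1.5,0],[52,-1.5,0],[52,-1.5,0],[45,-1,0]],"rotation":[[0,0,0],[0,0,0],[0,0,0],[0,0,0],[0,0,0],[0,0,0],[0,0,0],[0,0,0]],"claw":[1,1,1,1,1,1,1,1]}' && python3 -m handwheel '{"delta_pos":[[35,0,0],[17,0,0],[0,0,5],[0,0,15],[0,0,20],[0,0,15],[0,0,8],[0,0,2]],"rotation":[[0,0,0],[0,0,0],[0,0,0],[0,0,0],[0,0,0],[0,0,0],[0,0,0],[0,0,0]],"claw":[1,1,1,1,1,1,1,1]}'
python3 - <<'E'
from h import *
for n in("scene","top"):
    s=robot.snapshot(n); o=robot.get_obs()
    cv2.imwrite(f"pics/{n}14.png",s["color"][:,:,::-1])
    if n=="scene": cv2.imwrite("pics/z14.png",cv2.resize(s["color"][130:270,210:370,::-1],None,fx=4,fy=4,interpolation=cv2.INTER_CUBIC))
print(o["time"],o["tool_pos"],o["ee_rot"],o["width"],o["wrist_force"])
E
```

```text
time: 12.1
tool_pos: [0.6336, -0.1783, 0.1669]
ee_rot: [3.139, 0.0, -1.569]
wrist_force: [0.5, 0.2, -1.4]
width: 0.0261
time: 13.1
tool_pos: [0.6348, -0.2271, 0.1026]
ee_rot: [3.141, 0.0, -1.566]
wrist_force: [-0.6, -0.0, 0.1]
width: 0.0263
13.2 [ 0.63532048 -0.22757804  0.10373371] [-3.14095569e+00 -2.88993737e-04 -1.56670754e+00] 0.026173836462730873 [-0.50086586 -0.43680454 -1.38458368]
```

View pics/z14.png

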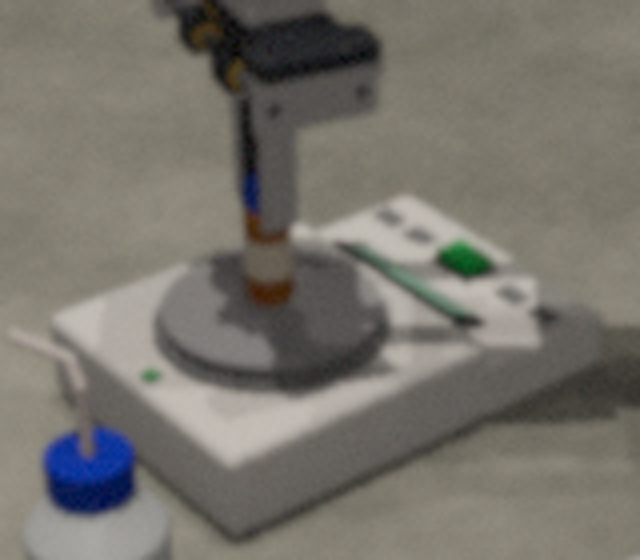

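The vial is about 8 mm above the pan centre. Lowering slowly until it touches.

```bash
python3 -m handwheel '{"delta_pos":[[0,0,2],[0,0,2],[0,0,1],[0,0,1],[0,0,1],[0,0,0.5],[0,0,0],[0,0,0]],"rotation":[[0,0,0],[0,0,0],[0,0,0],[0,0,0],[0,0,0],[0,0,0],[0,0,0],[0,0,0]],"claw":[1,1,1,1,1,1,1,1]}'
python3 - <<'E'
from h import *
s=robot.snapshot("scene"); o=robot.get_obs()
cv2.imwrite("pics/z15.png",cv2.resize(s["color"][130:270,210:370,::-1],None,fx=4,fy=4,interpolation=cv2.INTER_CUBIC))
print(o["time"],o["tool_pos"],o["width"],o["wrist_force"])
E
```

```text
time: 14.2
tool_pos: [0.6351, -0.2277, 0.0959]
ee_rot: [-3.141, -0.0, -1.567]
wrist_force: [0.6, -0.6, -0.4]
width: 0.0263
14.25 [ 0.63510386 -0.22772047  0.09596681] 0.026576479953888375 [ 0.17699145  0.02930553 -0.4572299 ]
```

View pics/z15.png

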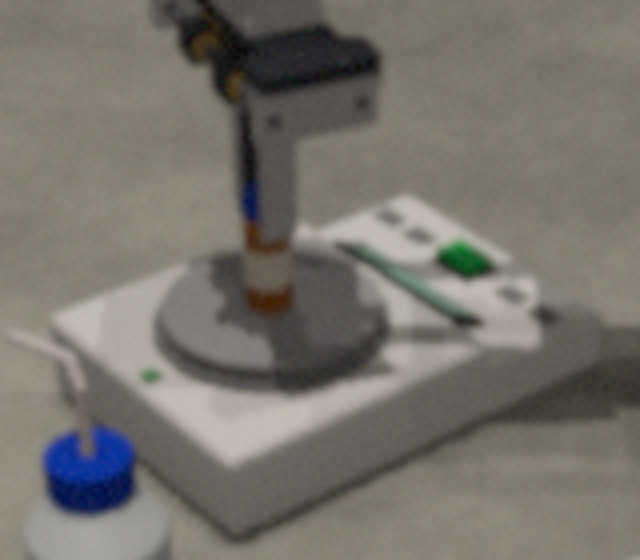

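```bash
python3 -m handwheel '{"delta_pos":[[0,0,0.5],[0,0,0.5],[0,0,0.5],[0,0,0],[0,0,0],[0,0,0],[0,0,0],[0,0,0]],"rotation":[[0,0,0],[0,0,0],[0,0,0],[0,0,0],[0,0,0],[0,0,0],[0,0,0],[0,0,0]],"claw":[1,1,1,1,1,1,1,1]}'
```

```text
time: 15.25
tool_pos: [0.6353, -0.2278, 0.0953]
ee_rot: [-3.141, -0.0, -1.567]
wrist_force: [-0.7, 1.2, 4.7]
width: 0.0259
```

It touched at a reading of 0.0953, exactly as predicted, with 4.7 N. Releasing.

```bash
python3 -m handwheel '{"delta_pos":[[0,0,-0.4],[0,0,0],[0,0,0],[0,0,0],[0,0,0],[0,0,-25],[0,0,-45],[0,0,-40]],"rotation":[[0,0,0],[0,0,0],[0,0,0],[0,0,0],[0,0,0],[0,0,0],[0,0,0],[0,0,0]],"claw":[1,-0.2,-0.2,-0.2,-0.2,-0.2,-0.2,-0.2]}'
python3 - <<'E'
from h import *
for n in("scene","top"):
    s=robot.snapshot(n); o=robot.get_obs()
    cv2.imwrite(f"pics/{n}16.png",s["color"][:,:,::-1])
    for c,st in blobs(masks(s)["blue"]): print(c,st,cast(s,c,.150))
print(o["time"],o["tool_pos"],o["width"],o["wrist_force"])
E
```

```text
time: 16.25
tool_pos: [0.635, -0.2277, 0.2061]
ee_rot: [-3.141, -0.0, -1.567]
wrist_force: [0.8, -1.5, 0.5]
width: 0.0566
[231.9 245. ] [222, 238, 21, 14, 201] [[ 0.80396593 -0.02789002  0.15      ]]
[332.9 140.7] [322, 129, 24, 23, 349] [[ 0.79135598 -0.04758855  0.15      ]]
[441.3 230.4] [436, 228, 11, 7, 49] [[ 0.62927298 -0.22536695  0.15      ]]
16.35 [ 0.63747229 -0.22878513  0.21183078] 0.05653596462247075 [ 0.1397526  -0.05260887  0.23993404]
```

View pics/scene16.png

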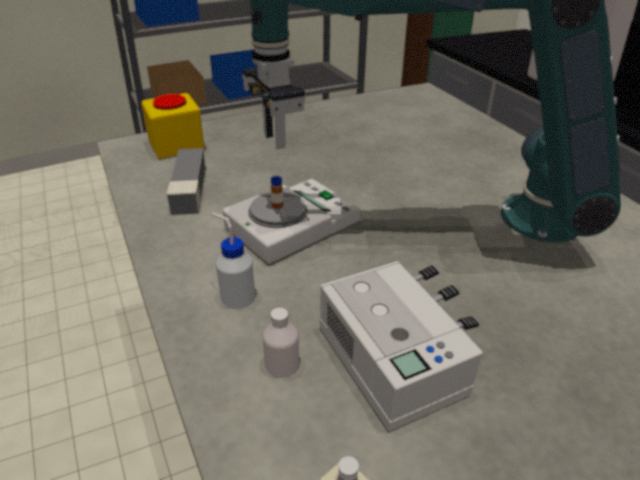

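The vial stands upright on the pan at about (277,192), with the fingers clear above it. Going to the key with the fingers shut.

```bash
python3 -m handwheel '{"delta_pos":[[12,50,0],[12,50,0],[11.6,45,0],[0,0,40],[0,0,50],[0,0,45],[0,0,25],[0,0,10]],"rotation":[[0,0,0],[0,0,0],[0,0,0],[0,0,0],[0,0,0],[0,0,0],[0,0,0],[0,0,0]],"claw":[1,1,1,1,1,1,1,1]}'
python3 - <<'E'
from h import *
s=robot.snapshot("scene"); o=robot.get_obs()
cv2.imwrite("pics/z17.png",cv2.resize(s["color"][130:270,210:370,::-1],None,fx=4,fy=4,interpolation=cv2.INTER_CUBIC))
print(o["time"],o["tool_pos"],o["width"],o["wrist_force"])
E
```

```text
time: 17.35
tool_pos: [0.4882, -0.2626, 0.0315]
ee_rot: [3.137, 0.003, -1.567]
wrist_force: [0.5, 0.4, -0.2]
width: 0.0004
17.4 [ 0.48843713 -0.26270342  0.03148438] 0.0003645936922767173 [-0.64113939  0.28120687 -1.19354872]
```

View pics/z17.png

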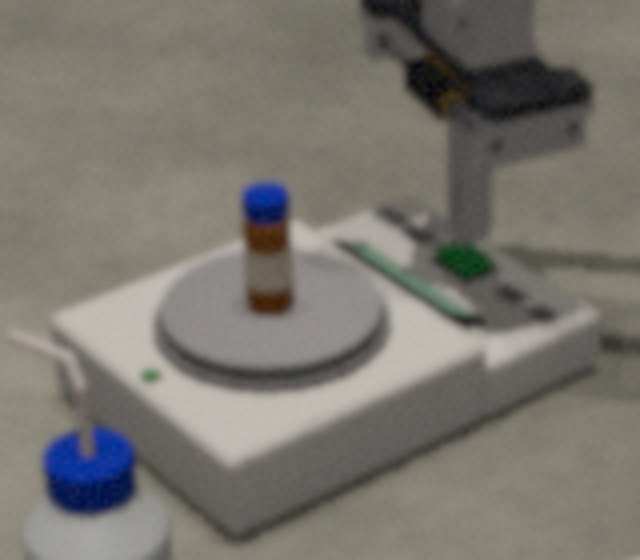

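The finger tip is just above the green key at (465,262) in the zoom. Pressing, then lifting.

```bash
python3 -m handwheel '{"delta_pos":[[0,-2,4],[0,0,4],[0,0,2],[0,0,2],[0,0,1],[0,0,1],[0,0,0.5],[0,0,0]],"rotation":[[0,0,0],[0,0,0],[0,0,0],[0,0,0],[0,0,0],[0,0,0],[0,0,0],[0,0,0]],"claw":[1,1,1,1,1,1,1,1]}'
python3 - <<'E'
from h import *
s=robot.snapshot("scene"); o=robot.get_obs()
cv2.imwrite("pics/z18.png",cv2.resize(s["color"][130:270,210:370,::-1],None,fx=4,fy=4,interpolation=cv2.INTER_CUBIC))
print(o["time"],o["tool_pos"],o["width"],o["wrist_force"])
E
```

```text
time: 18.4
tool_pos: [0.4924, -0.264, 0.0206]
ee_rot: [-3.141, -0.0, -1.567]
wrist_force: [-0.2, 0.5, 3.0]
width: 0.0002
18.45 [ 0.49239271 -0.26397274  0.02059927] 9.616679816377998e-05 [-0.40954559  0.11811214  1.81588494]
```

View pics/z18.png

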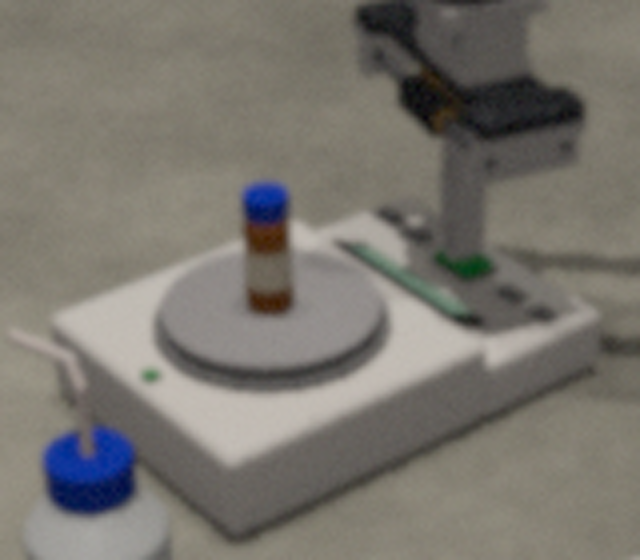

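The tip is on the key with 2–3 N, so the key is only partly down. Pressing further until it bottoms out (over 4 N).

```bash
python3 -m handwheel '{"delta_pos":[[0,0,1],[0,0,1],[0,0,1],[0,0,1],[0,0,0],[0,0,0],[0,0,0],[0,0,0]],"rotation":[[0,0,0],[0,0,0],[0,0,0],[0,0,0],[0,0,0],[0,0,0],[0,0,0],[0,0,0]],"claw":[1,1,1,1,1,1,1,1]}'
```

```text
time: 19.45
tool_pos: [0.4925, -0.2641, 0.0185]
ee_rot: [-3.141, -0.001, -1.567]
wrist_force: [-3.6, 2.3, 11.1]
width: 0.0005
```

The key bottomed at a reading of 0.0185 with 11 N, held for about 0.5 s. Lifting and returning to the left lever with the jaws part open.

```bash
python3 -m handwheel '{"delta_pos":[[0,0,-20],[0,0,-50],[0,0,-50],[-40,2,0],[-53,2,0],[-55,2,0],[-55,2,0],[-55,2,0]],"rotation":[[0,0,0],[0,0,0],[0,0,0],[0,0,0],[0,0,0],[0,0,0],[0,0,0],[0,0,0]],"claw":[1,1,1,-0.05,-0.05,-0.05,-0.05,-0.05]}' && python3 -m handwheel '{"delta_pos":[[-55,2,0],[-55,2,0],[-55,2,0],[-55,3,0],[-40,3,0],[-13.5,0,0],[0,0,0],[0,0,0]],"rotation":[[0,0,0],[0,0,0],[0,0,0],[0,0,0],[0,0,0],[0,0,0],[0,0,0],[0,0,0]],"claw":[-0.05,-0.05,-0.05,-0.05,-0.05,-0.05,-0.05,-0.05]}'
python3 - <<'E'
from h import *
for n in("scene","top"):
    s=robot.snapshot(n); o=robot.get_obs()
    cv2.imwrite(f"pics/{n}19.png",s["color"][:,:,::-1])
print(o["time"],o["tool_pos"],o["ee_rot"],o["width"],o["wrist_force"])
E
```

```text
time: 20.45
tool_pos: [0.4805, -0.0042, 0.1354]
ee_rot: [3.141, 0.0, -1.567]
wrist_force: [0.7, -0.1, 0.2]
width: 0.0467
time: 21.45
tool_pos: [0.4684, 0.2662, 0.136]
ee_rot: [3.141, -0.001, -1.569]
wrist_force: [0.4, 0.5, 0.2]
width: 0.0494
21.55 [0.46853071 0.26622774 0.13627514] [-3.14145700e+00 -4.80881817e-04 -1.56901215e+00] 0.04921561773729013 [-0.47536805 -0.27192185  0.62587414]
```

View pics/scene19.png

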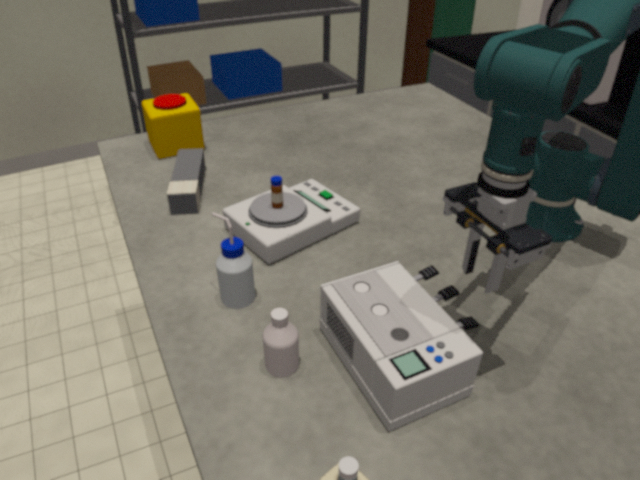

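The vial still stands on the pan at (277,190), and the jaws are above the left paddle at (468,323). Descending around it.

```bash
python3 -m handwheel '{"delta_pos":[[-1.5,-3,20],[0,0,25],[0,0,25],[0,0,20],[0,0,15],[0,0,5],[0,0,0],[0,0,0]],"rotation":[[0,0,0],[0,0,0],[0,0,0],[0,0,0],[0,0,0],[0,0,0],[0,0,0],[0,0,0]],"claw":[-0.05,-0.05,-0.05,-0.05,-0.05,-0.05,-0.05,-0.05]}'
python3 - <<'E'
from h import *
s=robot.snapshot("scene"); o=robot.get_obs()
cv2.imwrite("pics/z20.png",cv2.resize(s["color"][240:360,400:520,::-1],(640,640),interpolation=cv2.INTER_CUBIC))
print(o["time"],o["tool_pos"],o["width"],o["wrist_force"])
E
```

```text
time: 22.55
tool_pos: [0.4719, 0.2694, 0.0273]
ee_rot: [-3.14, 0.001, -1.567]
wrist_force: [-0.2, -0.4, -1.0]
width: 0.0489
22.6 [0.47191051 0.26939696 0.02729593] 0.04927301149307556 [ 0.84778349 -0.30052998  0.3750176 ]
```

View pics/z20.png

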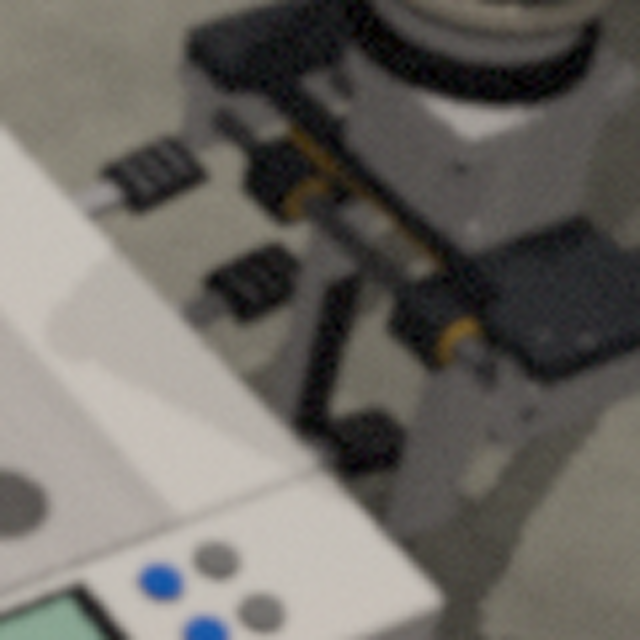

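The paddle at about (365,440) in the zoom lies between the fingers. Closing.

```bash
python3 -m handwheel '{"delta_pos":[[0,0,3],[0,0,0],[0,0,0],[0,0,0],[0,0,0],[0,0,-2],[0,0,-3],[0,0,-3]],"rotation":[[0,0,0],[0,0,0],[0,0,0],[0,0,0],[0,0,0],[0,0,0],[0,0,0],[0,0,0]],"claw":[-0.05,1,1,1,1,1,1,1]}'
```

```text
time: 23.6
tool_pos: [0.4703, 0.2702, 0.0298]
ee_rot: [3.139, 0.002, -1.567]
wrist_force: [1.9, 6.2, -6.6]
width: 0.0259
```

```bash
python3 -m handwheel '{"delta_pos":[[1,0,-3],[0,0,-3],[0,0,-3],[0,0,-3],[0,0,-1],[0,0,-1],[0,0,0],[0,0,0]],"rotation":[[0,0,0],[0,0,0],[0,0,0],[0,0,0],[0,0,0],[0,0,0],[0,0,0],[0,0,0]],"claw":[1,1,1,1,1,1,1,1]}'
python3 - <<'E'
from h import *
s=robot.snapshot("scene"); o=robot.get_obs()
cv2.imwrite("pics/z21.png",cv2.resize(s["color"][240:360,400:520,::-1],(640,640),interpolation=cv2.INTER_CUBIC))
print(o["time"],o["tool_pos"],o["width"],o["wrist_force"])
E
```

```text
time: 24.6
tool_pos: [0.4708, 0.2702, 0.0441]
ee_rot: [3.141, 0.004, -1.566]
wrist_force: [2.0, 8.7, -6.4]
width: 0.0255
24.65 [0.47079107 0.27020373 0.04410849] 0.02521699063414446 [ 1.0372431   8.71803304 -6.41759525]
```

View pics/z21.png

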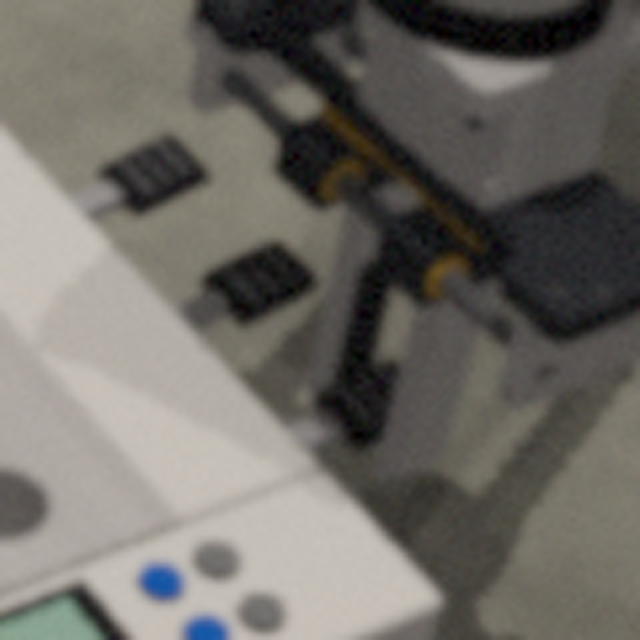

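The paddle comes up with the jaws. A few more mm to the stop, relieving the sideways force.

```bash
python3 -m handwheel '{"delta_pos":[[-2,0,-1],[0,0,-1],[0,0,-1],[0,0,-1],[0,0,-1],[0,0,0],[0,0,0],[0,0,0]],"rotation":[[0,0,0],[0,0,0],[0,0,0],[0,0,0],[0,0,0],[0,0,0],[0,0,0],[0,0,0]],"claw":[1,1,1,1,1,1,1,1]}'
```

```text
time: 25.65
tool_pos: [0.4709, 0.2701, 0.0468]
ee_rot: [3.14, -0.0, -1.567]
wrist_force: [6.9, 6.1, -17.4]
width: 0.0253
```

At the stop: 17 N resisting at a reading of 0.047. Opening part way and withdrawing straight up.

```bash
python3 -m handwheel '{"delta_pos":[[0,0,0],[0,0,0],[0,0,0],[0,0,0],[0,0,-10],[0,0,-25],[0,0,-45],[0,0,-50]],"rotation":[[0,0,0],[0,0,0],[0,0,0],[0,0,0],[0,0,0],[0,0,0],[0,0,0],[0,0,0]],"claw":[-0.05,-0.05,-0.05,-0.05,-0.05,-0.05,-0.05,-0.05]}' && python3 -m handwheel '{"delta_pos":[[20,20,0],[50,20,0],[50,20,0],[50,10,0],[50,0,0],[30,0,0],[0,0,0],[0,0,0]],"rotation":[[0,0,0],[0,0,0],[0,0,0],[0,0,0],[0,0,0],[0,0,0],[0,0,0],[0,0,0]],"claw":[-0.05,-0.05,-0.05,-0.05,-0.05,-0.05,-0.05,-0.05]}'
python3 - <<'E'
from h import *
for n in("scene","top"):
    s=robot.snapshot(n); o=robot.get_obs()
    cv2.imwrite(f"pics/{n}22.png",s["color"][:,:,::-1])
    if n=="scene":
        f=lambda i:cv2.resize(i[250:350,400:500],(380,500),interpolation=cv2.INTER_CUBIC)
        cv2.imwrite("pics/z22.png",np.hstack([f(cv2.imread("pics/scene0.png")),f(s["color"][:,:,::-1])]))
    for c,st in blobs(masks(s)["blue"]): print(n,c,st,cast(s,c,.150))
print(o["time"],o["tool_pos"],o["width"],o["wrist_force"])
E
```

```text
time: 26.65
tool_pos: [0.4707, 0.2698, 0.1817]
ee_rot: [3.141, -0.001, -1.567]
wrist_force: [0.4, 0.8, 0.8]
width: 0.049
time: 27.65
tool_pos: [0.4022, 0.0204, 0.1808]
ee_rot: [-3.141, 0.0, -1.567]
wrist_force: [-0.1, 0.8, -0.4]
width: 0.049
scene [275.9 179.4] [272, 177, 9, 6, 48] [[ 0.63858019 -0.21997498  0.15      ]]
scene [231.9 245. ] [222, 238, 21, 14, 204] [[ 0.80396593 -0.02789002  0.15      ]]
top [331.5 141.6] [322, 129, 24, 22, 282] [[ 0.78973439 -0.04512124  0.15      ]]
top [339.5 134.9] [336, 130, 9, 10, 57] [[ 0.80189631 -0.05932003  0.15      ]]
top [441.7 227.2] [435, 221, 15, 14, 165] [[ 0.63473717 -0.22640857  0.15      ]]
27.75 [0.40219386 0.02080249 0.18052016] 0.04904883502084636 [-0.73319712 -0.29354339  0.18886195]
```

View pics/z22.png

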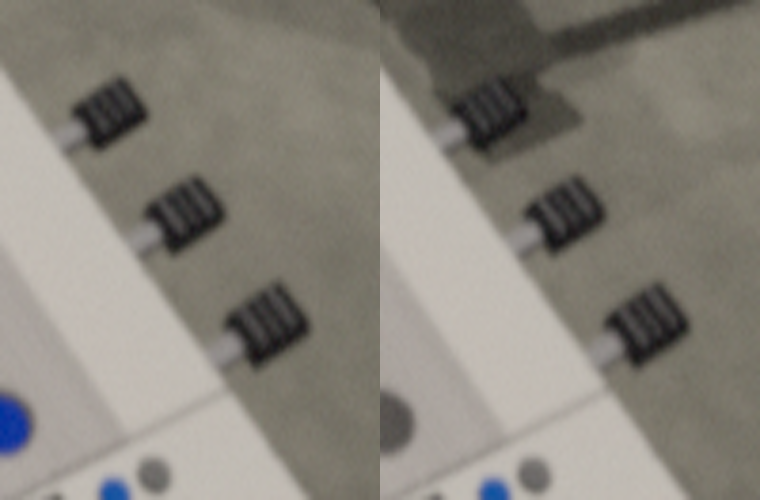

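View pics/top22.png

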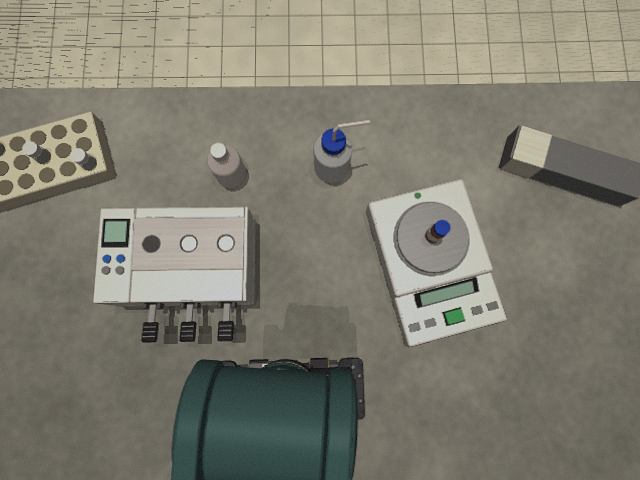

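View pics/scene22.png

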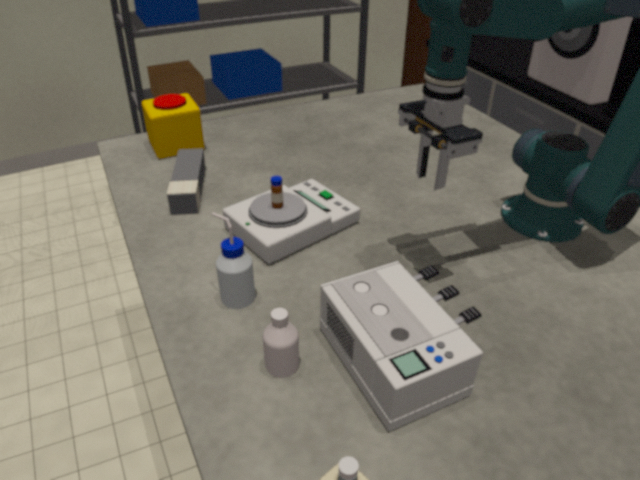

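The left paddle is back in its original position: centre (265,322) in the before zoom and (647-380=267,322) in the after zoom. The vial stands on the pan, with its cap at (442,227) in the top view. The white caps at (189,243) and (226,243) and both bottles are unchanged. Handing in.

```bash
python3 -c "
from bench import robot
print(robot.close_job())"
```

```text
the job is handed in; nothing more can be done
None
```

I weighed the blue-capped vial as asked and handed the job in; the hand-in reports no verdict. I pressed the left lever down to its stop, lifted the vial out and stood it on the balance pan. Then I let go, pressed the green key and pinched the lever back up. The robot's clock read about 28 s of the 58 s allowed.

**Last checks, from the pictures:**
- **Vial:** it stands upright and untouched at about (0.635, -0.226), roughly 3 mm from the pan centre I measured.
- **Key:** it bottomed with 11 N at the height I expected. I saw no sign that it failed to spring back, but I did not measure its release separately.
- **Levers:** all three paddles look as they did at the start. The left one went up against its stop at about 17 N.
- **White-capped vials and bottles:** they are at the same pixels as in the first pictures.

**One disagreement:** the real finger tips were about 31 mm above the reported tool position along the tool axis, so my first press stopped short of moving the lever. I confirmed the offset from the pictures and from contact with the lever stop, then worked with it. The vial's touchdown on the pan and the bottom of the key press then came at the expected heights.

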